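# Tap a taper arbor home in the stirrer's chuck

## Task

Fit the collared steel arbor from the rack to the drill chuck that stands in the wooden block: set it upright, taper down, in the chuck's socket with light hand pressure only and let go, its collar still standing a few millimetres clear of the chuck. Then drive it home with light taps of the soft-faced mallet on its end, never above 40 N, until the collar sits on the chuck's face, and put the mallet back down on the bench, clear of the block. Leave everything else alone.

Things in the scene. Friction and masses are not known exactly. Their poses are not given: they have to be found in the camera images.
- arbor_mid (a point): Centre of the shank of the steel arbor (0.19 kg), which stands upright in one of the rack's three holes, its collar on the rack's top; told from its neighbours as the tallest, with a plain shank. The shank is round, 18 mm across, 70 mm long: grasp it there. z runs up the axis; the flat end to be struck is 35 mm above this point.
- arbor_collar (a point): Centre of the underside of the arbor's collar, 40 mm below the shank's centre. The collar is 26 mm across and 5 mm thick. Below this point is the ground 1:20 taper, 25 mm long, 15.7 mm across at the collar and 14.5 mm at the tip, its tip edge chamfered by 1 mm.
- socket_mouth (a point): Centre of the mouth of the chuck's tapered socket, in the chuck's flat upper face, 94 mm above the bench; z points up. The 1:20 socket is 28 mm deep and 15.3 mm across at the mouth, with a 1.6 mm wide 45 degree chamfer around it. Under a light push of 2 to 6 N the arbor stops with its collar about 3 to 7 mm above the face.
- chuck: Steel drill chuck, 49 mm across and 74 mm tall, on its nose in a wooden block 110 x 90 x 30 mm (x, y, z), both fixed to the bench; origin under the block, on the chuck's axis. Friction holds the arbor wherever it has been driven. Bringing its collar down onto the chuck's upper face (37 mm across) takes a push or peak of about 15 to 30 N on its end; there it stops.
- mallet_head (a point): Centre of the head of a soft-faced mallet (about 0.36 kg) that stands on one face of its head, handle level. The head is 60 mm along the handle (x), 50 mm wide (y), 80 mm high (z), wood with black rubber faces below and above, 40 mm off. The thick lower face is soft: it yields 1 mm per 3 N, up to 15 mm. Held by the head's sides it does not turn in the grip.
- mallet_grip (a point): Point in the mallet's wooden handle, 65 mm from the head's centre and 40 mm above the bench; x points along the handle towards the head, z up. The handle is a bar 18 mm wide and 24 mm high, from the head to 125 mm behind this point. Held only here, the mallet may slowly turn in the grip under taps.
- rack: Wooden rack block 55 x 180 x 40 mm (x, y, z), fixed to the bench; origin at the centre of its underside. Three holes 22 mm across and 32 mm deep from the top, at y = -58, 0 and +58 mm. Holds the arbor and two other shanks in any order.
- propeller_mid (a point): Bystander in the rack: slim stirring shaft with a four-bladed propeller 44 mm across on top, standing 54 mm above the rack; this point is on its axis, 25 mm above the rack's top. Leave it standing.
- hexpost_mid (a point): Bystander in the rack: dark steel post with a hexagon head 23 mm across, standing 50 mm above the rack; this point is on its axis, 25 mm above the rack's top. Leave it standing.
- chuck_key: Bystander: T-shaped steel chuck key about 75 mm long and 70 mm across, 12 mm thick, lying on the bench between the robot and the block; origin under its middle.
- reagent: Bystander: capped amber glass bottle, 60 mm across and 115 mm tall, standing on the bench; origin at the centre of its underside.
Mind the look-alikes: they are no part of the job. Of the things that look like the chuck, take the one that is farthest from the robot's base at the start.

How it is judged:
On the way, in this order (a step that is already met when the one before it is completed fails the run):
1. the arbor stands upright in the chuck's socket, let go of, its collar 2 to 10 mm clear of the face (horizontal distance between arbor_mid and socket_mouth below 0.004 m and angle between arbor_mid's own z axis and vertical below 0.06 rad and z of arbor_mid in the frame of socket_mouth between 0.042 and 0.05 m and contact force between each of the fingers, mallet and arbor below 0.3 N), for 0.2 s.
2. under the mallet's blow the collar comes down to within 2 mm of the face (contact force between mallet and arbor above 3 N and z of arbor_mid in the frame of socket_mouth below 0.042 m).
At the end, for the whole second after the job is handed in: The arbor is upright in the socket (within 4 mm and 0.06 rad) with its collar within 1.5 mm of the chuck's face; the mallet is at rest on the bench, its head's centre and the handle's grip point more than 100 mm from the chuck's axis; both are let go (horizontal distance between arbor_mid and socket_mouth below 0.004 m and angle between arbor_mid's own z axis and vertical below 0.06 rad and z of arbor_mid in the frame of socket_mouth between 0.038 and 0.0415 m and linear speed of arbor below 0.02 m/s and height (world z) of mallet_head below 0.06 m and height (world z) of mallet_grip below 0.07 m and horizontal distance between each of mallet_head, mallet_grip and socket_mouth above 0.1 m and linear speed of mallet below 0.03 m/s); the robot touches nothing.
It fails at once if a blow or push of the mallet on the arbor above 40 N (contact force between mallet and arbor above 40 N).
It fails at once if a neighbour in the rack, the chuck key or the bottle is moved by more than 25 mm (distance of any of propeller_mid, hexpost_mid, chuck_key, reagent from where it was at the start of the episode above 0.025 m).
It also fails if it takes over 67 s, if anything falls off the work surface, if the arm or the gripper's body presses on something with over 40 N, if the wrist force passes 120 N, or if a joint passes its speed limit or range.

## Robot

A 6-joint arm with a two-finger parallel gripper is mounted at the origin on the work surface. World frame = base frame: x ahead of the robot, y to its left, z up, the work surface at z = 0. Lengths are in m, angles in rad, forces in N, time in s.
With the tool pointing down it reaches from about 0.325 to 0.925 m from the base axis. Payload 3.1 kg.
Tool frame: the origin (TCP) lies midway between the tips of the shut fingers; the grasp point (between the pads) lies 19 mm behind it; z points along the fingers, y is the line along which they close (so a half turn about z gives the same grasp; the last joint's range is limited). The gripper opens to 85 mm and grips with 20 to 120 N. Pads are 22 mm wide; open, the fingers measure 114 mm over their backs; the gripper's body (76 mm by 85 mm) begins 54 mm behind the grasp point. The pads swing forward as they close: fully open they stand 13 mm farther back than shut.
Start: joints at [-1.434, 0.217, 1.613, -0, 1.311, -0.112], TCP at [0.154, -0.606, 0.231] pointing down, gripper open.
Joint ranges: [-2.75, 2.75], [-0.78, 2.1], [0.31, 2.55], [-1.13, 4.27], [0.13, 2.63], [-2.58, 2.58]. Speed limits (rad/s): [2.79, 2.79, 3.14, 3.14, 3.14, 3.14].

## Interface

Orientations are given as a unit quaternion [w, x, y, z].
In Python, from cell import sensors, vision, job gives the robot as it stands. The module is installed in compiled form; this text tells all that it offers.
- The arm moves only by the tool servo_tool, never from a script. Its argument "series" is a list of rows, each an object of numbers: "grip": the finger opening in cm, from 0 to 8.54; "x", "y", "z": the shift along the tool's x, y, z in cm; "ax", "ay", "az": the turn, a rotation vector about the tool's x, y, z in degrees. In form: [{"grip": .., "x": .., "y": .., "z": .., "ax": .., "ay": .., "az": ..}, ...]. A call has 1 to 8 rows; each row is the pose to reach, as a shift and turn from the pose commanded when the call began, along the tool's axes at that moment; what a row does not reach only later rows make up. A row lasts 1/8 s, in which the tool goes at most 62.5 mm and 10.7 degrees, less where a joint would pass 70% of its speed; a pose out of reach is approached as far as the arm can. A call with a gripper value outside its range is refused whole. The fingers move at their own pace and stop on an object; "newtons" is the grip in N (left out, the last holds). Time passes only in rows, so rows that repeat a pose let the fingers close. It gives the time, the measured TCP pose, the force, the opening and the grip force at its end, in the units of the state.
- sensors.get_state(): the state, without advancing time (a new reading comes with each control period).
- vision.snapshot(name): name is "side" or "top" or "wrist"; returns a dict with "image" (384x512x3 uint8, red, green, blue), "range_z" (384x512 float32, m along the optical axis (not along the pixel's ray), 0 where there is no reading), "fx", "fy", "cx", "cy" (pixels), "xyz" and "attitude" of the camera in the world. Camera axes: x right, y down, z forward; pixel columns grow to the right and rows downward; lengths in m; the calibration is good to about 2 mm. A picture is of the moment at which its call begins.
- job.finish_job(): hands the job in; it is judged then, once.
The state is a dict: "t": time; "joint_pos": joint angles; "joint_velocities": joint speeds; "effort": joint torques, N m; "position": TCP position; "eef_rot": TCP orientation; "force": force on the tool from outside, world axes, zero at the start; "moment": the same for the moment, N m; "finger_gap": finger opening in m; "grasp_force": force on a finger pad.
Only numpy, scipy, OpenCV 4.12 (cv2) and the standard library are available. Lean on these libraries where they do the work, as an engineer would, in place of code of your own. Each camera call takes 0.05 s, during which the arm holds its last target. There are 200 camera calls.

## Working session

There is one attempt and no reset: what is moved stays moved. The work goes in short steps, Python scripts to look and compute and a tool call to move; the robot and the scene stay as the last step left them, time stands still between calls to the robot, and variables do not carry over. Pictures are saved under pics/ and viewed, at most 10 in all, crops included, and the job is handed in when it is done.

Besides the shell and the picture viewer there is one more tool, called after "Request:" as name(argument=value, ...), one argument or row to a line, values as JSON. servo_tool: Moves the arm, as the interface text tells. Its arguments: {"type":"object","properties":{"series":{"type":"array"},"newtons":{"type":"number"}},"required":["series"]}

```bash
mkdir -p pics
cat > h.py <<'E'
import numpy as np, cv2
from scipy.spatial.transform import Rotation as R
from cell import sensors, vision, job
def q(a): return R.from_quat([a[1],a[2],a[3],a[0]])
def cloud(s):
    z=s["range_z"]; v,u=np.mgrid[:z.shape[0],:z.shape[1]]
    p=np.stack([(u-s["cx"])/s["fx"]*z,(v-s["cy"])/s["fy"]*z,z],-1)
    a=np.array(s["attitude"],float)
    M=q(a).as_matrix() if a.size==4 else a.reshape(3,3)
    w=p@M.T+np.array(s["xyz"]); w[z<=0]=np.nan
    return w
def snap(n):
    s=vision.snapshot(n); np.savez(f"{n}.npz",img=s["image"],w=cloud(s)); return s
def save(img,f): cv2.imwrite("pics/"+f,cv2.cvtColor(img,cv2.COLOR_RGB2BGR))
E
python3 - <<'E'
from h import *
a=snap("top");b=snap("side")
print(a["xyz"],a["attitude"],b["xyz"],b["attitude"],a["fx"])
save(a["image"],"top.png");save(b["image"],"side.png")
s=sensors.get_state();print(s)
E
```

```text
[0.39788013 0.03462765 1.16029257] [-0.01075956  0.70719595 -0.70614016  0.03352894] [0.42297078 0.69126374 0.57781025] [ 0.0048444  -0.02551217  0.88698258 -0.46107219] 423.20445250621225
{'t': 0.1, 'joint_pos': array([-1.43415851e+00,  2.17689477e-01,  1.61478522e+00, -3.58945677e-05,
        1.31132892e+00, -1.12194923e-01]), 'joint_velocities': array([ 0.00021263, -0.00146274, -0.00196405, -0.00069126, -0.00033778,
        0.00086069]), 'effort': array([-8.12771978e-04, -3.98073971e+01, -3.04969776e+01, -1.47963824e-04,
        4.21179109e-03,  1.06436353e-06]), 'position': array([ 0.15383238, -0.60500193,  0.23008616]), 'eef_rot': array([-1.10518962e-03,  9.92269082e-01,  1.24100150e-01, -3.08504155e-05]), 'force': array([ 0.30981105, -0.56927334, -1.3672293 ]), 'moment': array([ 0.01278046,  0.04973805, -0.01900888]), 'grasp_force': 0.0, 'finger_gap': 0.08535117787441676}
```

View pics/top.png

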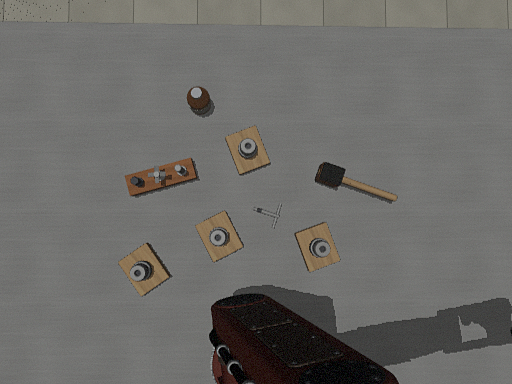

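View pics/side.png

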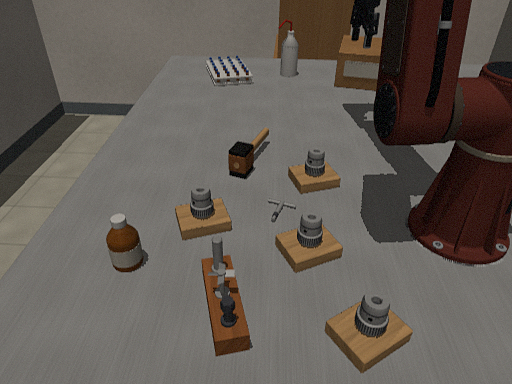

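The top view shows four chuck look-alikes at (248,147), (219,237), (141,271) and (321,248). In the rack are the hex post (137,181), propeller (158,175) and plain tall shank (180,170). The mallet head is at (330,174) with its handle to (397,198). I'll measure these next.

Run:
```python
from h import *
d=np.load("top.npz");w=d["w"];im=d["img"]
for n,(u,v) in dict(c1=(248,147),c2=(219,237),c3=(141,271),c4=(321,248)).items():
    W=w[v-30:v+30,u-30:u+30].reshape(-1,3)
    k=W[(W[:,2]>.088)&(W[:,2]<.12)]; c=(k.max(0)+k.min(0))/2; (cx,cy),r=cv2.minEnclosingCircle(k[:,:2].astype(np.float32))
    b=W[(W[:,2]>.022)&(W[:,2]<.035)]; rect=cv2.minAreaRect(b[:,:2].astype(np.float32))
    print(n,np.round((cx,cy,r,np.median(k[:,2]),np.hypot(cx,cy)),4),rect)
W=w[150:205,115:205].reshape(-1,3)
b=W[(W[:,2]>.035)&(W[:,2]<.045)];print("rack",cv2.minAreaRect(b[:,:2].astype(np.float32)))
for (u,v) in [(180,170),(158,175),(137,181)]:
    W=w[v-9:v+9,u-9:u+9].reshape(-1,3);h=np.nanmax(W[:,2]);k=W[W[:,2]>h-.012];print("sh",h,len(k),k.mean(0))
W=w[150:215,305:410].reshape(-1,3)
k=W[W[:,2]>.07];print("head",cv2.minAreaRect(k[:,:2].astype(np.float32)),np.median(k[:,2]))
k=W[(W[:,2]>.035)&(W[:,2]<.065)];print("handle",cv2.minAreaRect(k[:,:2].astype(np.float32)),np.median(k[:,2]),k.min(0),k.max(0))
for n,(u,v) in dict(key=(270,213),bot=(197,95)).items():
    print(n,w[v,u])
c=np.hstack([cv2.resize(im[120:200,110:210],None,fx=4,fy=4,interpolation=2),cv2.resize(im[110:190,205:305],None,fx=4,fy=4,interpolation=2)])
save(c,"crop.png")
```

```text
c1 [0.5675 0.0122 0.0203 0.0927 0.5677] ((0.5685106515884399, 0.012604549527168274), (0.11085512489080429, 0.08997752517461777), 21.41376304626465)
c2 [0.3364 0.0878 0.0203 0.0931 0.3477] ((0.335970014333725, 0.08795474469661713), (0.10932909697294235, 0.09008297324180603), 26.940189361572266)
c3 [0.25   0.2842 0.0204 0.0931 0.3785] ((0.24908721446990967, 0.2854829430580139), (0.10986252874135971, 0.09150389581918716), 34.68779754638672)
c4 [ 0.3069 -0.1748  0.0207  0.0927  0.3532] ((0.30733975768089294, -0.1757872998714447), (0.11023242771625519, 0.09041059017181396), 20.051820755004883)
rack ((0.4940089285373688, 0.24279004335403442), (0.05588150769472122, 0.18079158663749695), 15.99609661102295)
sh 0.11805044781514384 44 [0.50823964 0.1858567  0.11351646]
sh 0.09623758588887577 131 [0.4954861  0.24164745 0.09029649]
sh 0.09362804372073819 58 [0.47904062 0.29699579 0.08877409]
head ((0.4991118609905243, -0.20664750039577484), (0.05831984803080559, 0.04810624197125435), 70.22557830810547) 0.07786955510272486
handle ((0.4655962884426117, -0.2770587205886841), (0.21869224309921265, 0.04686210677027702), 66.6039810180664) 0.04908151775342895 [ 0.43191753 -0.38368615  0.03546241] [ 0.53027309 -0.17170952  0.06493676]
key [ 0.39732936 -0.04995973  0.01394033]
bot [0.69156538 0.13964109 0.11520623]
```

View pics/crop.png

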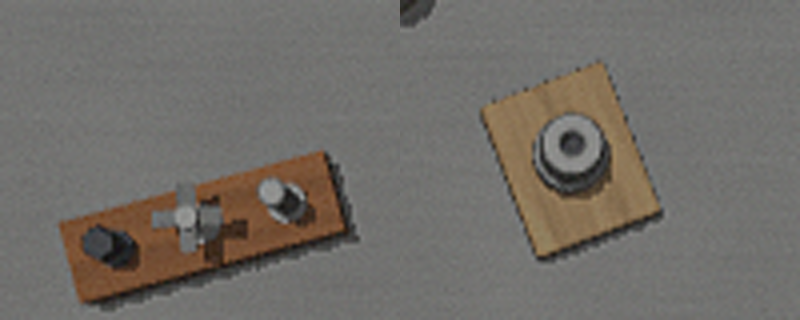

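The crop confirms the choice: the arbor is the plain, bright shank with a collar at the right end of the rack (top view 180,170). The target chuck is c1 at (248,147), 0.568 m away and the farthest of the four. Moving over the arbor now.

Request:
servo_tool(
  series=[
    {"x":54,"y":-68,"az":-91.8,"grip":8.5},
    {"x":54,"y":-68,"az":-91.8},
    {"x":54,"y":-68,"az":-91.8},
    {"x":54,"y":-68,"az":-91.8},
    {"x":54,"y":-68,"az":-91.8},
    {"x":54,"y":-68,"az":-91.8},
    {"x":54,"y":-68,"az":-91.8},
    {"x":54,"y":-68,"az":-91.8},
  ],
)

```text
validation failed for argument at $.se...
```

Request:
servo_tool(
  series=[
    {"grip":8.5,"x":54,"y":-68,"z":0,"ax":0,"ay":0,"az":-91.8},
    {"grip":8.5,"x":54,"y":-68,"z":0,"ax":0,"ay":0,"az":-91.8},
    {"grip":8.5,"x":54,"y":-68,"z":0,"ax":0,"ay":0,"az":-91.8},
    {"grip":8.5,"x":54,"y":-68,"z":0,"ax":0,"ay":0,"az":-91.8},
    {"grip":8.5,"x":54,"y":-68,"z":0,"ax":0,"ay":0,"az":-91.8},
    {"grip":8.5,"x":54,"y":-68,"z":0,"ax":0,"ay":0,"az":-91.8},
    {"grip":8.5,"x":54,"y":-68,"z":0,"ax":0,"ay":0,"az":-91.8},
    {"grip":8.5,"x":54,"y":-68,"z":0,"ax":0,"ay":0,"az":-91.8},
  ],
)

```text
t: 1.1
position: [0.3591, -0.1477, 0.2311]
eef_rot: [0.0, 0.639, 0.769, 0.0]
force: [1.0, 0.0, -0.8]
finger_gap: 0.0851
grasp_force: 0.0
```

```bash
cat >> h.py <<'E'
def go(x,y,z,yaw=None):
    "move (cm, deg, tool axes) to a tool-down TCP pose; yaw = angle of tool x"
    s=sensors.get_state(); r=q(s["eef_rot"]); d=r.inv().apply(np.array([x,y,z])-s["position"])*100
    o=np.zeros(3)
    if yaw is not None:
        a=np.radians(yaw)/2; o=np.degrees((r.inv()*q([0,np.cos(a),np.sin(a),0])).as_rotvec())
    print("t %.2f"%s["t"],"pos",np.round(s["position"],4),"move",np.round(d,2),"turn",np.round(o,2),"F",np.round(s["force"],1),"gap %.4f"%s["finger_gap"])
E
python3 -c "
from h import *
go(.510,.187,.23,106)"
```

```text
t 1.10 pos [ 0.3591 -0.1477  0.2311] move [30.16 20.94  0.12] turn [ 0.03  0.02 -5.49] F [ 1.   0.  -0.8] gap 0.0851
```

Request:
servo_tool(
  series=[
    {"grip":8.5,"x":30.2,"y":20.9,"z":0,"ax":0,"ay":0,"az":-5.5},
    {"grip":8.5,"x":30.2,"y":20.9,"z":0,"ax":0,"ay":0,"az":-5.5},
    {"grip":8.5,"x":30.2,"y":20.9,"z":0,"ax":0,"ay":0,"az":-5.5},
    {"grip":8.5,"x":30.2,"y":20.9,"z":0,"ax":0,"ay":0,"az":-5.5},
    {"grip":8.5,"x":30.2,"y":20.9,"z":0,"ax":0,"ay":0,"az":-5.5},
    {"grip":8.5,"x":30.2,"y":20.9,"z":0,"ax":0,"ay":0,"az":-5.5},
    {"grip":8.5,"x":30.2,"y":20.9,"z":0,"ax":0,"ay":0,"az":-5.5},
    {"grip":8.5,"x":30.2,"y":20.9,"z":0,"ax":0,"ay":0,"az":-5.5},
  ],
)

```text
t: 2.1
position: [0.5103, 0.1841, 0.2305]
eef_rot: [-0.0, 0.604, 0.797, -0.001]
force: [0.0, -0.6, -0.5]
finger_gap: 0.0853
grasp_force: 0.0
```

Run:
```python
from h import *
s=snap("wrist");save(s["image"],"w1.png");print(s["xyz"],s["attitude"],s["fx"])
w=cloud(s).reshape(-1,3)
k=w[(w[:,2]>.107)&(w[:,2]<.125)&(np.hypot(w[:,0]-.51,w[:,1]-.187)<.03)]
print(len(k),k.mean(0),k.min(0),k.max(0),cv2.minEnclosingCircle(k[:,:2].astype(np.float32)))
go(.510,.187,.071,106)
```

```text
[0.48650096 0.26362703 0.37323739] [0.16044576 0.97750365 0.13521735 0.02144875] 288.10544667293215
300 [0.50861892 0.18679483 0.11437069] [0.50014481 0.17626957 0.10750445] [0.51778678 0.19468625 0.11676957] ((0.5089102387428284, 0.18551857769489288), 0.009363692253828049)
t 2.15 pos [0.5103 0.1836 0.2307] move [ 0.35  0.09 15.97] turn [-0.1   0.03 -0.33] F [-0.4 -0.1 -0.6] gap 0.0853
```

View pics/w1.png

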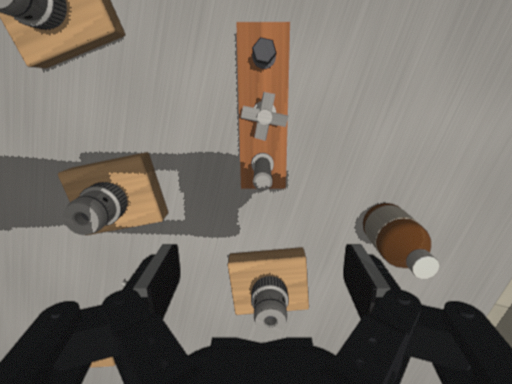

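The wrist view shows the arbor at (263,175), clear of the propeller at (265,115). The target chuck's mouth is at (270,318). Descending to grasp the shank.

Request:
servo_tool(
  series=[
    {"grip":8.5,"x":0.2,"y":-0.1,"z":5,"ax":0,"ay":0,"az":-0.3},
    {"grip":8.5,"x":0.2,"y":-0.1,"z":9,"ax":0,"ay":0,"az":-0.3},
    {"grip":8.5,"x":0.2,"y":-0.1,"z":12.5,"ax":0,"ay":0,"az":-0.3},
    {"grip":8.5,"x":0.2,"y":-0.1,"z":15,"ax":0,"ay":0,"az":-0.3},
    {"grip":8.5,"x":0.2,"y":-0.1,"z":16,"ax":0,"ay":0,"az":-0.3},
    {"grip":8.5,"x":0.2,"y":-0.1,"z":16,"ax":0,"ay":0,"az":-0.3},
    {"grip":1.5,"x":0.2,"y":-0.1,"z":16,"ax":0,"ay":0,"az":-0.3},
    {"grip":1.5,"x":0.2,"y":-0.1,"z":16,"ax":0,"ay":0,"az":-0.3},
  ],
  newtons=60,
)

```text
t: 3.15
position: [0.5108, 0.1864, 0.0728]
eef_rot: [0.001, 0.602, 0.799, 0.001]
force: [0.4, 0.4, 0.4]
finger_gap: 0.0509
grasp_force: 0.0
```

Request:
servo_tool(
  series=[
    {"grip":1.0,"x":0,"y":0,"z":0,"ax":0,"ay":0,"az":0},
    {"grip":1.0,"x":0,"y":0,"z":0,"ax":0,"ay":0,"az":0},
    {"grip":1.0,"x":0,"y":0,"z":0,"ax":0,"ay":0,"az":0},
    {"grip":1.0,"x":0,"y":0,"z":0,"ax":0,"ay":0,"az":0},
  ],
)

```text
t: 3.65
position: [0.5102, 0.1864, 0.0719]
eef_rot: [0.0, 0.602, 0.799, 0.0]
force: [-0.8, 0.3, 3.5]
finger_gap: 0.0169
grasp_force: 58.4
```

Request:
servo_tool(
  series=[
    {"grip":1.0,"x":0,"y":0,"z":-3,"ax":0,"ay":0,"az":0},
    {"grip":1.0,"x":0,"y":0,"z":-7,"ax":0,"ay":0,"az":0},
    {"grip":1.0,"x":0,"y":0,"z":-11,"ax":0,"ay":0,"az":0},
    {"grip":1.0,"x":0,"y":0,"z":-13,"ax":0,"ay":0,"az":0},
    {"grip":1.0,"x":0,"y":0,"z":-13,"ax":0,"ay":0,"az":0},
  ],
)

```text
t: 4.28
position: [0.5104, 0.1864, 0.2025]
eef_rot: [0.001, 0.602, 0.799, 0.001]
force: [0.5, -0.5, -2.5]
finger_gap: 0.0165
grasp_force: 59.4
```

```bash
python3 -c "
from h import *
go(.5675,.0122,.20,106)"
```

```text
t 4.28 pos [0.5104 0.1864 0.2025] move [-18.32   0.68   0.25] turn [0.17 0.01 0.  ] F [ 0.5 -0.5 -2.5] gap 0.0165
```

Request:
servo_tool(
  series=[
    {"grip":1.0,"x":-4,"y":0.2,"z":0,"ax":0,"ay":0,"az":0},
    {"grip":1.0,"x":-9,"y":0.4,"z":0,"ax":0,"ay":0,"az":0},
    {"grip":1.0,"x":-14,"y":0.6,"z":0,"ax":0,"ay":0,"az":0},
    {"grip":1.0,"x":-17.5,"y":0.7,"z":0,"ax":0,"ay":0,"az":0},
    {"grip":1.0,"x":-18.3,"y":0.7,"z":0,"ax":0,"ay":0,"az":0},
    {"grip":1.0,"x":-18.3,"y":0.7,"z":0,"ax":0,"ay":0,"az":0},
    {"grip":1.0,"x":-18.3,"y":0.7,"z":0,"ax":0,"ay":0,"az":0},
  ],
)

```text
t: 5.15
position: [0.5658, 0.0135, 0.2003]
eef_rot: [-0.001, 0.601, 0.799, -0.0]
force: [0.5, 0.0, -1.5]
finger_gap: 0.017
grasp_force: 59.3
```

Run:
```python
from h import *
a=snap("wrist");save(a["image"],"w2.png")
b=snap("side")
c=cv2.resize(b["image"][120:250,140:270],None,fx=4,fy=4,interpolation=cv2.INTER_CUBIC)
save(c,"s2.png")
for n,s in (("w",a),("s",b)):
    w=cloud(s).reshape(-1,3)
    k=w[(w[:,2]>.085)&(w[:,2]<.1)&(np.hypot(w[:,0]-.5675,w[:,1]-.0122)<.03)]
    print(n,len(k))
    if len(k)>10: print(np.median(k[:,2]),cv2.minEnclosingCircle(k[k[:,2]>.09][:,:2].astype(np.float32)))
    print("arbor")
    for lo in np.arange(.14,.25,.01):
        k=w[(w[:,2]>lo)&(w[:,2]<lo+.01)&(np.hypot(w[:,0]-.5675,w[:,1]-.0122)<.02)]
        if len(k)>3: print(round(lo,3),len(k),k.min(0)[:2].round(4),k.max(0)[:2].round(4))
go(.5675,.0122,.20,106)
```

```text
w 1249
0.09391973482093505 ((0.5681020617485046, 0.01208615954965353), 0.02003936469554901)
arbor
0.14 42 [0.5576 0.0138] [0.5707 0.0204]
0.15 34 [0.5579 0.0161] [0.5682 0.0205]
0.16 15 [0.5517 0.0135] [0.5738 0.0256]
0.17 550 [0.5518 0.0061] [0.5773 0.0262]
0.18 198 [0.5556 0.0114] [0.5729 0.0221]
0.19 232 [0.5556 0.0129] [0.572  0.0222]
0.2 422 [0.5493 0.0133] [0.5818 0.0286]
0.21 658 [0.5494 0.0134] [0.5822 0.0286]
0.22 809 [0.5493 0.0133] [0.5822 0.0287]
0.23 1181 [ 5.493e-01 -4.000e-04] [0.5822 0.0299]
0.24 1746 [0.5499 0.0027] [0.5777 0.0309]
s 223
0.09318001422681288 ((0.5694432258605957, 0.010922901332378387), 0.02064605802297592)
arbor
0.14 13 [0.5597 0.0122] [0.5709 0.0206]
0.15 31 [0.5593 0.0129] [0.5738 0.0208]
0.16 23 [0.5572 0.0115] [0.5784 0.0221]
0.17 72 [0.5538 0.0048] [0.5789 0.0275]
0.18 38 [0.5576 0.01  ] [0.5748 0.0224]
0.19 38 [0.5583 0.0144] [0.5746 0.0224]
0.2 68 [0.5479 0.013 ] [0.5837 0.028 ]
0.21 92 [0.5476 0.0117] [0.5838 0.0292]
0.22 90 [0.5475 0.0127] [0.5827 0.0287]
0.23 92 [0.5482 0.0125] [0.5838 0.0281]
0.24 72 [ 0.549  -0.0012] [0.5801 0.0296]
t 5.25 pos [0.5663 0.0135 0.201 ] move [-0.16  0.08  0.1 ] turn [-0.03 -0.03  0.1 ] F [-0.1 -0.1 -1.2] gap 0.0164
```

View pics/s2.png

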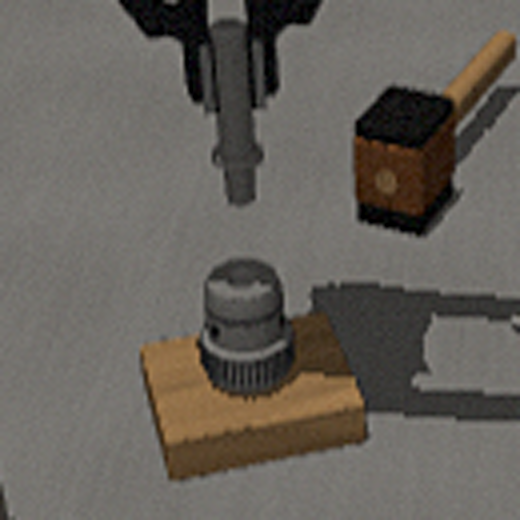

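View pics/w2.png

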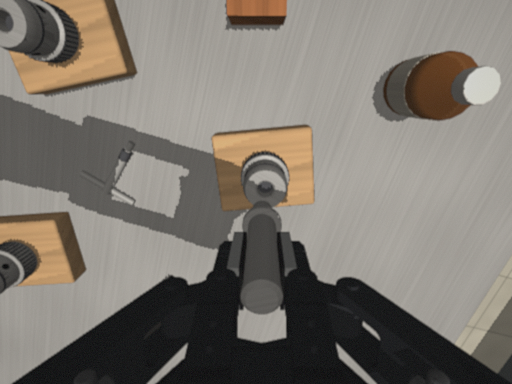

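The side view shows the arbor hanging upright above the chuck, about 3 mm off laterally. The wrist view shows the taper tip beside the mouth at (265,188). I'll correct by about (+3, −1.5) mm in world axes and descend.

Request:
servo_tool(
  series=[
    {"grip":1.0,"x":-0.23,"y":0.25,"z":1.5,"ax":0,"ay":0,"az":0},
    {"grip":1.0,"x":-0.23,"y":0.25,"z":3,"ax":0,"ay":0,"az":0},
    {"grip":1.0,"x":-0.23,"y":0.25,"z":4,"ax":0,"ay":0,"az":0},
    {"grip":1.0,"x":-0.23,"y":0.25,"z":4.5,"ax":0,"ay":0,"az":0},
    {"grip":1.0,"x":-0.23,"y":0.25,"z":4.5,"ax":0,"ay":0,"az":0},
    {"grip":1.0,"x":-0.23,"y":0.25,"z":4.5,"ax":0,"ay":0,"az":0},
  ],
)

```text
t: 6.0
position: [0.5703, 0.0106, 0.1568]
eef_rot: [0.0, 0.602, 0.799, 0.0]
force: [-0.1, 0.9, -2.5]
finger_gap: 0.0164
grasp_force: 59.4
```

Run:
```python
from h import *
a=snap("wrist");b=snap("side")
c=[cv2.resize(a["image"][130:290,190:340],(400,427),interpolation=2),cv2.resize(b["image"][150:230,165:240],(400,427),interpolation=2)]
save(np.hstack(c),"i3.png")
for n,s in (("w",a),("s",b)):
    w=cloud(s).reshape(-1,3)
    k=w[(w[:,2]>.09)&(w[:,2]<.097)&(np.hypot(w[:,0]-.5675,w[:,1]-.0122)<.023)]
    print(n,len(k),k.min(0),k.max(0))
    k=w[(w[:,2]>.115)&(w[:,2]<.135)&(np.hypot(w[:,0]-.5675,w[:,1]-.0122)<.023)]
    print(n,len(k),k.min(0),k.max(0))
go(.5675,.0122,.15,106)
```

```text
w 1184 [ 0.54836884 -0.00377447  0.09002159] [0.58788939 0.03156715 0.09627442]
w 532 [0.55615886 0.0028145  0.12512311] [0.5816815  0.02330055 0.13495844]
s 141 [ 0.55080671 -0.00614862  0.09001344] [0.58897711 0.03201186 0.09629789]
s 81 [ 0.55877304 -0.00060649  0.11544309] [0.58339818 0.02304829 0.13478114]
t 6.10 pos [0.5703 0.0106 0.157 ] move [ 0.23 -0.23  0.7 ] turn [ 0.07  0.03 -0.01] F [-0.3 -1.  -2.1] gap 0.0166
```

View pics/i3.png

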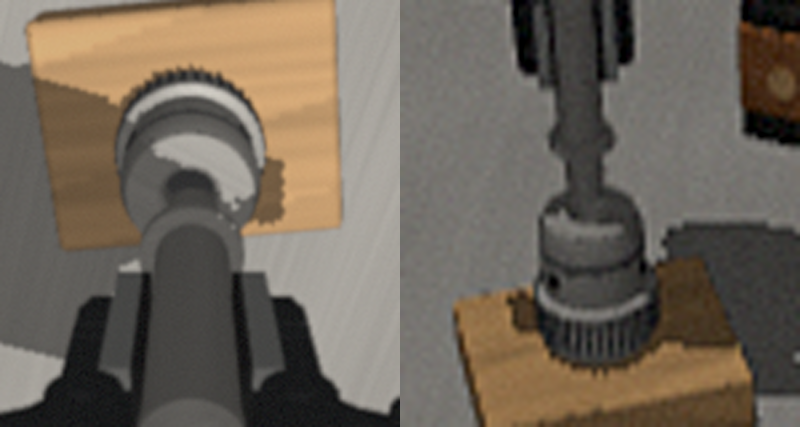

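The crops show the tip just above the mouth, now about 1 mm and 2 mm off. I'll correct that and enter slowly.

Request:
servo_tool(
  series=[
    {"grip":1.0,"x":0.2,"y":-0.05,"z":0,"ax":0,"ay":0,"az":0},
    {"grip":1.0,"x":0.2,"y":-0.05,"z":0.4,"ax":0,"ay":0,"az":0},
    {"grip":1.0,"x":0.2,"y":-0.05,"z":0.8,"ax":0,"ay":0,"az":0},
    {"grip":1.0,"x":0.2,"y":-0.05,"z":1.2,"ax":0,"ay":0,"az":0},
    {"grip":1.0,"x":0.2,"y":-0.05,"z":1.2,"ax":0,"ay":0,"az":0},
  ],
)

```text
t: 6.72
position: [0.5689, 0.0124, 0.1438]
eef_rot: [0.0, 0.602, 0.799, 0.0]
force: [1.6, -0.4, -2.2]
finger_gap: 0.0165
grasp_force: 59.4
```

```bash
python3 -c "
from h import *
go(.5675,.0122,.13,106)"
```

```text
t 6.72 pos [0.5689 0.0124 0.1438] move [ 0.02 -0.14  1.38] turn [ 0.01  0.   -0.  ] F [ 1.6 -0.4 -2.2] gap 0.0165
```

Request:
servo_tool(
  series=[
    {"grip":1.0,"x":0,"y":0,"z":0.3,"ax":0,"ay":0,"az":0},
    {"grip":1.0,"x":0,"y":0,"z":0.6,"ax":0,"ay":0,"az":0},
    {"grip":1.0,"x":0,"y":0,"z":0.8,"ax":0,"ay":0,"az":0},
    {"grip":1.0,"x":0,"y":0,"z":0.8,"ax":0,"ay":0,"az":0},
  ],
)

```text
t: 7.22
position: [0.569, 0.0124, 0.1362]
eef_rot: [0.0, 0.602, 0.799, 0.0]
force: [2.2, 0.1, -2.6]
finger_gap: 0.0167
grasp_force: 59.4
```

Request:
servo_tool(
  series=[
    {"grip":1.0,"x":0,"y":0,"z":0.1,"ax":0,"ay":0,"az":0},
    {"grip":1.0,"x":0,"y":0,"z":0.1,"ax":0,"ay":0,"az":0},
  ],
)

```text
t: 7.48
position: [0.5691, 0.0124, 0.1355]
eef_rot: [0.0, 0.602, 0.799, 0.0]
force: [1.7, -0.1, -1.3]
finger_gap: 0.0166
grasp_force: 59.4
```

Request:
servo_tool(
  series=[
    {"grip":1.0,"x":0,"y":0,"z":0.1,"ax":0,"ay":0,"az":0},
    {"grip":1.0,"x":0,"y":0,"z":0.1,"ax":0,"ay":0,"az":0},
  ],
)

```text
t: 7.72
position: [0.5691, 0.0125, 0.1345]
eef_rot: [0.0, 0.602, 0.799, 0.0]
force: [1.9, 0.5, -1.0]
finger_gap: 0.0163
grasp_force: 59.4
```

Request:
servo_tool(
  series=[
    {"grip":1.0,"x":0,"y":0,"z":0.1,"ax":0,"ay":0,"az":0},
    {"grip":1.0,"x":0,"y":0,"z":0.1,"ax":0,"ay":0,"az":0},
  ],
)

```text
t: 7.98
position: [0.5691, 0.0124, 0.1334]
eef_rot: [0.0, 0.602, 0.799, 0.0]
force: [2.0, 0.2, -0.2]
finger_gap: 0.0158
grasp_force: 59.4
```

Request:
servo_tool(
  series=[
    {"grip":1.0,"x":0,"y":0,"z":0.05,"ax":0,"ay":0,"az":0},
    {"grip":1.0,"x":0,"y":0,"z":0.05,"ax":0,"ay":0,"az":0},
  ],
)

```text
t: 8.22
position: [0.5691, 0.0124, 0.133]
eef_rot: [0.0, 0.602, 0.799, 0.0]
force: [1.5, -0.1, -0.6]
finger_gap: 0.0166
grasp_force: 59.4
```

Request:
servo_tool(
  series=[
    {"grip":1.0,"x":0,"y":0,"z":0.05,"ax":0,"ay":0,"az":0},
    {"grip":1.0,"x":0,"y":0,"z":0.05,"ax":0,"ay":0,"az":0},
  ],
)

```text
t: 8.48
position: [0.5691, 0.0124, 0.1325]
eef_rot: [0.0, 0.602, 0.799, 0.0]
force: [2.6, -0.9, 0.5]
finger_gap: 0.0164
grasp_force: 59.4
```

Request:
servo_tool(
  series=[
    {"grip":1.0,"x":0,"y":0,"z":0.1,"ax":0,"ay":0,"az":0},
    {"grip":1.0,"x":0,"y":0,"z":0.1,"ax":0,"ay":0,"az":0},
  ],
)

```text
t: 8.72
position: [0.5691, 0.0125, 0.1315]
eef_rot: [0.0, 0.602, 0.799, 0.0]
force: [2.3, -0.3, 1.0]
finger_gap: 0.0163
grasp_force: 59.5
```

Run:
```python
from h import *
a=snap("wrist")
w=cloud(a).reshape(-1,3)
k=w[(w[:,2]>.096)&(w[:,2]<.116)&(np.hypot(w[:,0]-.5685,w[:,1]-.0122)<.016)]
print(np.histogram(k[:,2],np.arange(.096,.117,.001)))
k=w[(w[:,2]>.15)&(w[:,2]<.19)&(np.hypot(w[:,0]-.5685,w[:,1]-.0122)<.009)];print(np.histogram(k[:,2],np.arange(.155,.19,.002)))
go(.5675,.0122,.13,106)
```

```text
(array([  0,   0,   0,   5,  13,  20,  18,  74, 222, 120,  26,  13,  15,
        23,  17,  21,  15,  18,  15,  28,   0]), array([0.096, 0.097, 0.098, 0.099, 0.1  , 0.101, 0.102, 0.103, 0.104,
       0.105, 0.106, 0.107, 0.108, 0.109, 0.11 , 0.111, 0.112, 0.113,
       0.114, 0.115, 0.116, 0.117]))
(array([ 54,  53,  52,  58,  72,  59,  82,  75, 125, 809, 203,   0,   0,
         0,   0,   0,   0]), array([0.155, 0.157, 0.159, 0.161, 0.163, 0.165, 0.167, 0.169, 0.171,
       0.173, 0.175, 0.177, 0.179, 0.181, 0.183, 0.185, 0.187, 0.189]))
t 8.78 pos [0.5691 0.0124 0.1315] move [ 0.02 -0.16  0.15] turn [ 0.05  0.02 -0.  ] F [2.8 0.9 0.1] gap 0.0161
```

Request:
servo_tool(
  series=[
    {"grip":1.0,"x":0,"y":0.05,"z":0.1,"ax":0,"ay":0,"az":0},
    {"grip":1.0,"x":0,"y":0.1,"z":0.12,"ax":0,"ay":0,"az":0},
    {"grip":1.0,"x":0,"y":0.1,"z":0.12,"ax":0,"ay":0,"az":0},
  ],
)

```text
t: 9.15
position: [0.5693, 0.0125, 0.1303]
eef_rot: [-0.0, 0.602, 0.799, -0.001]
force: [-0.7, -1.2, 3.6]
finger_gap: 0.0165
grasp_force: 59.9
```

Request:
servo_tool(
  series=[
    {"grip":8.5,"x":0,"y":0,"z":0,"ax":0,"ay":0,"az":0},
    {"grip":8.5,"x":0,"y":0,"z":0,"ax":0,"ay":0,"az":0},
    {"grip":8.5,"x":0,"y":0,"z":0,"ax":0,"ay":0,"az":0},
    {"grip":8.5,"x":0,"y":0,"z":0,"ax":0,"ay":0,"az":0},
    {"grip":8.5,"x":0,"y":0,"z":-3,"ax":0,"ay":0,"az":0},
    {"grip":8.5,"x":0,"y":0,"z":-7,"ax":0,"ay":0,"az":0},
    {"grip":8.5,"x":0,"y":0,"z":-11,"ax":0,"ay":0,"az":0},
    {"grip":8.5,"x":0,"y":0,"z":-11,"ax":0,"ay":0,"az":0},
  ],
)

```text
t: 10.15
position: [0.5727, 0.0125, 0.245]
eef_rot: [0.004, 0.602, 0.799, 0.002]
force: [-0.2, -0.7, 0.2]
finger_gap: 0.085
grasp_force: 0.0
```

Run:
```python
from h import *
for n in ("wrist","side","top"):
    s=snap(n); w=cloud(s).reshape(-1,3)
    k=w[(w[:,2]>.155)&(w[:,2]<.19)&(np.hypot(w[:,0]-.5685,w[:,1]-.0122)<.02)]
    t=k[k[:,2]>np.median(k[:,2][k[:,2]>.165])-.003] if len(k) else k
    print(n,len(k),np.percentile(k[:,2],[50,90,98]),t.min(0),t.max(0))
    k=w[(w[:,2]>.097)&(w[:,2]<.112)&(np.hypot(w[:,0]-.5685,w[:,1]-.0122)<.018)]; print(np.percentile(k[:,2],[25,50,75]),k.min(0),k.max(0))
d=np.load("top.npz");W=d["w"][150:215,305:410].reshape(-1,3);k=W[W[:,2]>.07];print(len(k),cv2.minAreaRect(k[:,:2].astype(np.float32)))
d=np.load("side.npz");W=d["w"].reshape(-1,3);k=W[(W[:,2]>.074)&(W[:,2]<.09)&(np.hypot(W[:,0]-.5,W[:,1]+.2)<.06)];print(len(k),cv2.minAreaRect(k[:,:2].astype(np.float32)))
k=W[(W[:,2]>.045)&(W[:,2]<.06)&(W[:,1]<-.24)&(W[:,1]>-.45)&(W[:,0]>.4)&(W[:,0]<.55)];print(len(k),cv2.minAreaRect(k[:,:2].astype(np.float32)))
save(cv2.resize(s["image"][100:250,180:420],None,fx=3,fy=3,interpolation=2),"t4.png")
go(.499,-.2066,.24,110)
```

```text
wrist 494 [0.17289447 0.17416961 0.17476896] [0.55915771 0.00272911 0.17029555] [0.57687601 0.02101856 0.1751822 ]
[0.10291798 0.10359193 0.10428599] [0.55552694 0.00217649 0.09786203] [0.58108592 0.02464273 0.11184216]
side 96 [0.16794905 0.17368896 0.1740716 ] [0.56113857 0.00323861 0.16933255] [0.57651085 0.02140923 0.17498226]
[0.10218808 0.10366324 0.10664886] [ 5.57121471e-01 -9.39141242e-05  9.82950754e-02] [0.58235434 0.02546798 0.1117629 ]
top 1 [0.17135968 0.17135968 0.17135968] [0.56441135 0.01325746 0.17135968] [0.56441135 0.01325746 0.17135968]
[0.10150374 0.10273149 0.1044861 ] [0.55537766 0.01430317 0.10095752] [0.57594254 0.02438111 0.1062872 ]
413 ((0.49974846839904785, -0.20686891674995422), (0.058382149785757065, 0.049008097499608994), 69.97117614746094)
223 ((0.5005462169647217, -0.2075326144695282), (0.05783744528889656, 0.046318985521793365), 71.61393737792969)
126 ((0.4585797190666199, -0.32572415471076965), (0.12298694252967834, 0.01845920830965042), 69.89119720458984)
t 10.30 pos [0.5689 0.0128 0.2388] move [-19.17 -12.76  -0.11] turn [-0.11 -0.05 -4.  ] F [ 0.3 -0.7 -0.5] gap 0.0850
```

View pics/t4.png

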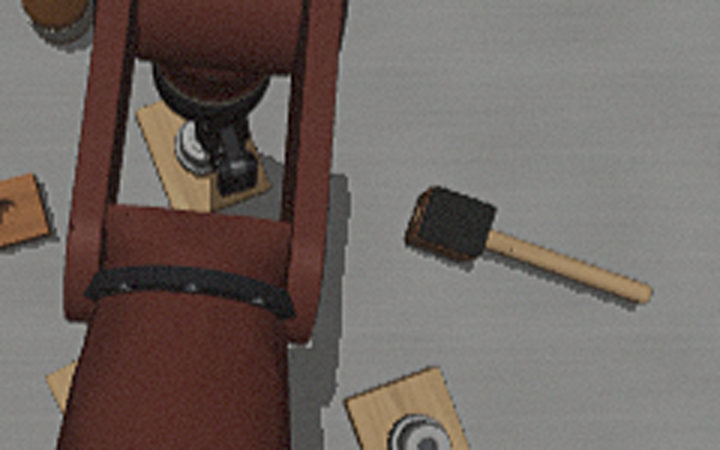

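The arbor stands free: its top is at z ≈ 0.174 and the collar is about 5 mm clear, on axis (0.568, 0.012). The mallet head is at (0.500, −0.207) with yaw 70°. In the top crop the head is at (450,222) and the handle runs right to (650,293).

Request:
servo_tool(
  series=[
    {"grip":8.5,"x":-5,"y":-3.3,"z":0,"ax":0,"ay":0,"az":10},
    {"grip":8.5,"x":-10,"y":-6.6,"z":0,"ax":0,"ay":0,"az":20},
    {"grip":8.5,"x":-15,"y":-10,"z":0,"ax":0,"ay":0,"az":30},
    {"grip":8.5,"x":-18.5,"y":-12.4,"z":0,"ax":0,"ay":0,"az":36},
    {"grip":8.5,"x":-19.2,"y":-12.7,"z":0,"ax":0,"ay":0,"az":36},
    {"grip":8.5,"x":-19.2,"y":-12.7,"z":0,"ax":0,"ay":0,"az":36},
  ],
)

```text
t: 11.05
position: [0.4999, -0.2063, 0.2385]
eef_rot: [-0.002, 0.819, 0.573, -0.0]
force: [-1.0, 0.2, 0.1]
finger_gap: 0.0852
grasp_force: 0.0
```

Run:
```python
from h import *
s=snap("wrist"); w=cloud(s).reshape(-1,3)
k=w[(w[:,2]>.074)&(w[:,2]<.09)&(np.hypot(w[:,0]-.5,w[:,1]+.207)<.06)];print(len(k),np.median(k[:,2]),cv2.minAreaRect(k[:,:2].astype(np.float32)))
go(.500,-.207,.026,70)
```

```text
2216 0.07905756817339907 ((0.49938464164733887, -0.20742544531822205), (0.05755775794386864, 0.04800165444612503), 70.55757904052734)
t 11.10 pos [ 0.5003 -0.2058  0.2388] move [-0.15  0.07 21.28] turn [-0.13 -0.07  0.05] F [-0.1 -0.6  0.9] gap 0.0848
```

Request:
servo_tool(
  series=[
    {"grip":8.5,"x":-0.1,"y":0,"z":5,"ax":0,"ay":0,"az":0},
    {"grip":8.5,"x":-0.15,"y":0,"z":10,"ax":0,"ay":0,"az":0},
    {"grip":8.5,"x":-0.15,"y":0,"z":15,"ax":0,"ay":0,"az":0},
    {"grip":8.5,"x":-0.15,"y":0,"z":18.5,"ax":0,"ay":0,"az":0},
    {"grip":8.5,"x":-0.15,"y":0,"z":20.5,"ax":0,"ay":0,"az":0},
    {"grip":8.5,"x":-0.15,"y":0,"z":21.2,"ax":0,"ay":0,"az":0},
    {"grip":8.5,"x":-0.15,"y":0,"z":21.2,"ax":0,"ay":0,"az":0},
    {"grip":4,"x":-0.15,"y":0,"z":21.2,"ax":0,"ay":0,"az":0},
  ],
  newtons=100,
)

```text
t: 12.1
position: [0.5013, -0.2084, 0.0294]
eef_rot: [0.001, 0.819, 0.574, 0.001]
force: [0.5, 0.3, 0.5]
finger_gap: 0.0693
grasp_force: 0.0
```

Request:
servo_tool(
  series=[
    {"grip":4,"x":0,"y":0,"z":0,"ax":0,"ay":0,"az":0},
    {"grip":4,"x":0,"y":0,"z":0,"ax":0,"ay":0,"az":0},
    {"grip":4,"x":0,"y":0,"z":0,"ax":0,"ay":0,"az":0},
    {"grip":4,"x":0,"y":0,"z":0,"ax":0,"ay":0,"az":0},
  ],
)

```text
t: 12.6
position: [0.5009, -0.2087, 0.0289]
eef_rot: [0.001, 0.819, 0.573, 0.001]
force: [0.6, -0.0, 2.7]
finger_gap: 0.0488
grasp_force: 102.8
```

Request:
servo_tool(
  series=[
    {"grip":4,"x":0,"y":0,"z":-3,"ax":0,"ay":0,"az":0},
    {"grip":4,"x":0,"y":0,"z":-8,"ax":0,"ay":0,"az":0},
    {"grip":4,"x":0,"y":0,"z":-13,"ax":0,"ay":0,"az":0},
    {"grip":4,"x":0,"y":0,"z":-18,"ax":0,"ay":0,"az":0},
    {"grip":4,"x":0,"y":0,"z":-22,"ax":0,"ay":0,"az":0},
    {"grip":4,"x":0,"y":0,"z":-23,"ax":0,"ay":0,"az":0},
    {"grip":4,"x":0,"y":0,"z":-23,"ax":0,"ay":0,"az":0},
  ],
)

```text
t: 13.48
position: [0.4993, -0.2079, 0.2566]
eef_rot: [-0.001, 0.819, 0.574, -0.0]
force: [-1.5, -0.8, -3.4]
finger_gap: 0.0488
grasp_force: 103.9
```

```bash
python3 -c "
from h import *
go(.5685,.012,.258,70)"
```

```text
t 13.47 pos [ 0.4993 -0.2079  0.2566] move [23.03 -1.02 -0.13] turn [-0.12 -0.02 -0.01] F [-1.5 -0.8 -3.4] gap 0.0488
```

Request:
servo_tool(
  series=[
    {"grip":4,"x":4,"y":-0.2,"z":0,"ax":0,"ay":0,"az":0},
    {"grip":4,"x":9,"y":-0.4,"z":0,"ax":0,"ay":0,"az":0},
    {"grip":4,"x":14,"y":-0.6,"z":0,"ax":0,"ay":0,"az":0},
    {"grip":4,"x":19,"y":-0.8,"z":0,"ax":0,"ay":0,"az":0},
    {"grip":4,"x":22,"y":-1,"z":0,"ax":0,"ay":0,"az":0},
    {"grip":4,"x":23,"y":-1,"z":0,"ax":0,"ay":0,"az":0},
    {"grip":4,"x":23,"y":-1,"z":1,"ax":0,"ay":0,"az":0},
    {"grip":4,"x":23,"y":-1,"z":1,"ax":0,"ay":0,"az":0},
  ],
)

```text
t: 14.48
position: [0.5675, 0.0103, 0.2453]
eef_rot: [-0.001, 0.819, 0.573, -0.002]
force: [-0.0, -1.6, -3.8]
finger_gap: 0.0485
grasp_force: 103.9
```

Run:
```python
from h import *
s=snap("side"); c=cv2.resize(s["image"][100:250,140:300],None,fx=3.5,fy=3.5,interpolation=2); save(c,"s5.png")
go(.5685,.012,.203,70)
```

```text
t 14.53 pos [0.5681 0.0102 0.2463] move [ 0.19 -0.01  4.33] turn [-0.18  0.08 -0.09] F [ 0.4 -0.2 -3. ] gap 0.0488
```

View pics/s5.png

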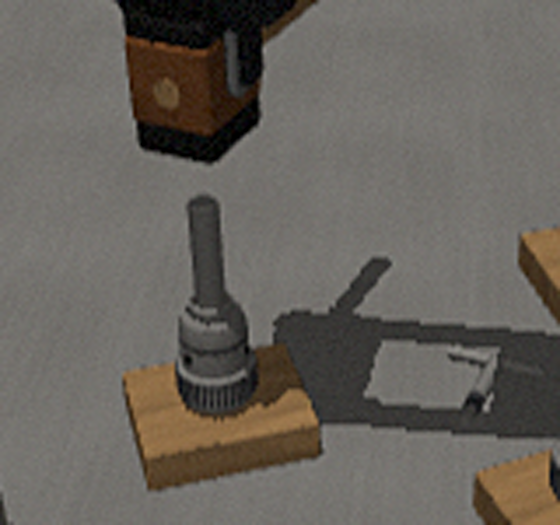

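The mallet head is centred above the upright arbor, with the shank end at (203,203) in the crop. Lowering it to near contact.

Request:
servo_tool(
  series=[
    {"grip":4,"x":0.2,"y":0,"z":1.5,"ax":0,"ay":0,"az":0},
    {"grip":4,"x":0.2,"y":0,"z":2.8,"ax":0,"ay":0,"az":0},
    {"grip":4,"x":0.2,"y":0,"z":3.5,"ax":0,"ay":0,"az":0},
    {"grip":4,"x":0.2,"y":0,"z":3.8,"ax":0,"ay":0,"az":0},
    {"grip":4,"x":0.2,"y":0,"z":3.8,"ax":0,"ay":0,"az":0},
  ],
)

```text
t: 15.15
position: [0.57, 0.0132, 0.21]
eef_rot: [-0.0, 0.819, 0.574, -0.0]
force: [-0.1, -0.4, -1.8]
finger_gap: 0.0489
grasp_force: 103.9
```

Request:
servo_tool(
  series=[
    {"grip":4,"x":0,"y":0,"z":0.1,"ax":0,"ay":0,"az":0},
    {"grip":4,"x":0,"y":0,"z":0.2,"ax":0,"ay":0,"az":0},
    {"grip":4,"x":0,"y":0,"z":0.3,"ax":0,"ay":0,"az":0},
    {"grip":4,"x":0,"y":0,"z":0.4,"ax":0,"ay":0,"az":0},
    {"grip":4,"x":0,"y":0,"z":0.5,"ax":0,"ay":0,"az":0},
    {"grip":4,"x":0,"y":0,"z":0.5,"ax":0,"ay":0,"az":0},
  ],
)

```text
t: 15.9
position: [0.5699, 0.0132, 0.2049]
eef_rot: [-0.0, 0.819, 0.574, -0.0]
force: [-0.5, 0.4, -4.0]
finger_gap: 0.0491
grasp_force: 103.9
```

Request:
servo_tool(
  series=[
    {"grip":4,"x":0,"y":0,"z":0.1,"ax":0,"ay":0,"az":0},
    {"grip":4,"x":0,"y":0,"z":0.2,"ax":0,"ay":0,"az":0},
    {"grip":4,"x":0,"y":0,"z":0.3,"ax":0,"ay":0,"az":0},
    {"grip":4,"x":0,"y":0,"z":0.4,"ax":0,"ay":0,"az":0},
    {"grip":4,"x":0,"y":0,"z":0.4,"ax":0,"ay":0,"az":0},
  ],
)

```text
t: 16.52
position: [0.5707, 0.0131, 0.2021]
eef_rot: [0.001, 0.819, 0.574, 0.001]
force: [-1.2, 0.4, 1.8]
finger_gap: 0.0486
grasp_force: 104.1
```

Request:
servo_tool(
  series=[
    {"grip":4,"x":0,"y":0,"z":0.1,"ax":0,"ay":0,"az":0},
    {"grip":4,"x":0,"y":0,"z":0.2,"ax":0,"ay":0,"az":0},
    {"grip":4,"x":0,"y":0,"z":0.2,"ax":0,"ay":0,"az":0},
  ],
)

```text
t: 16.9
position: [0.5707, 0.0131, 0.2003]
eef_rot: [0.001, 0.819, 0.574, 0.001]
force: [-0.9, -0.1, 5.7]
finger_gap: 0.0488
grasp_force: 104.4
```

Request:
servo_tool(
  series=[
    {"grip":4,"x":0,"y":0,"z":0.1,"ax":0,"ay":0,"az":0},
    {"grip":4,"x":0,"y":0,"z":0.2,"ax":0,"ay":0,"az":0},
    {"grip":4,"x":0,"y":0,"z":0.3,"ax":0,"ay":0,"az":0},
    {"grip":4,"x":0,"y":0,"z":0.3,"ax":0,"ay":0,"az":0},
  ],
)

```text
t: 17.4
position: [0.5714, 0.0131, 0.1986]
eef_rot: [0.001, 0.819, 0.574, 0.001]
force: [-1.9, -0.1, 9.0]
finger_gap: 0.0488
grasp_force: 105.0
```

Request:
servo_tool(
  series=[
    {"grip":4,"x":0,"y":0,"z":0.1,"ax":0,"ay":0,"az":0},
    {"grip":4,"x":0,"y":0,"z":0.2,"ax":0,"ay":0,"az":0},
    {"grip":4,"x":0,"y":0,"z":0.2,"ax":0,"ay":0,"az":0},
  ],
)

```text
t: 17.77
position: [0.5718, 0.013, 0.1977]
eef_rot: [0.001, 0.819, 0.574, 0.002]
force: [-3.0, 0.3, 13.5]
finger_gap: 0.0491
grasp_force: 105.3
```

Request:
servo_tool(
  series=[
    {"grip":4,"x":0,"y":0,"z":0.1,"ax":0,"ay":0,"az":0},
    {"grip":4,"x":0,"y":0,"z":0.2,"ax":0,"ay":0,"az":0},
    {"grip":4,"x":0,"y":0,"z":0.2,"ax":0,"ay":0,"az":0},
  ],
)

```text
t: 18.15
position: [0.5722, 0.013, 0.1966]
eef_rot: [0.002, 0.819, 0.574, 0.002]
force: [-3.0, 0.6, 14.4]
finger_gap: 0.0487
grasp_force: 105.7
```

Request:
servo_tool(
  series=[
    {"grip":4,"x":0,"y":0,"z":0.1,"ax":0,"ay":0,"az":0},
    {"grip":4,"x":0,"y":0,"z":0.2,"ax":0,"ay":0,"az":0},
    {"grip":4,"x":0,"y":0,"z":0.2,"ax":0,"ay":0,"az":0},
  ],
)

```text
t: 18.52
position: [0.5727, 0.013, 0.1956]
eef_rot: [0.002, 0.819, 0.574, 0.003]
force: [-4.1, 0.5, 18.4]
finger_gap: 0.0489
grasp_force: 106.0
```

```bash
cat > col.py <<'E'
from h import *
s=snap("side"); w=cloud(s).reshape(-1,3)
r=np.hypot(w[:,0]-.5685,w[:,1]-.0122)
k=w[(w[:,2]>.088)&(w[:,2]<.125)&(r<.0135)&(r>.0095)]
print(np.histogram(k[:,2],np.arange(.09,.112,.001))[0]); go(.5685,.012,.2,70)
E
python3 col.py
```

```text
[ 0  0  1  7  8  5  0  2  3  5  4 10  5  2  2  0  1  0  1  0  0  1]
t 18.57 pos [0.5727 0.013  0.1956] move [-0.24 -0.36 -0.44] turn [ 0.37 -0.1   0.  ] F [-4.4  0.6 17.2] gap 0.0492
```

Request:
servo_tool(
  series=[
    {"grip":4,"x":0,"y":-0.1,"z":0.1,"ax":0,"ay":0,"az":0},
    {"grip":4,"x":0,"y":-0.1,"z":0.2,"ax":0,"ay":0,"az":0},
    {"grip":4,"x":0,"y":-0.1,"z":0.2,"ax":0,"ay":0,"az":0},
  ],
)

```text
t: 18.95
position: [0.5726, 0.0132, 0.1947]
eef_rot: [0.003, 0.819, 0.574, 0.003]
force: [-4.1, -0.6, 19.6]
finger_gap: 0.0487
grasp_force: 106.3
```

Request:
servo_tool(
  series=[
    {"grip":4,"x":0,"y":-0.1,"z":0.1,"ax":0,"ay":0,"az":0},
    {"grip":4,"x":0,"y":-0.1,"z":0.2,"ax":0,"ay":0,"az":0},
    {"grip":4,"x":0,"y":-0.1,"z":0.2,"ax":0,"ay":0,"az":0},
  ],
)

```text
t: 19.32
position: [0.5724, 0.0133, 0.1937]
eef_rot: [0.004, 0.819, 0.574, 0.004]
force: [-4.2, -0.3, 22.9]
finger_gap: 0.0491
grasp_force: 106.5
```

```bash
python3 col.py
```

```text
[0 0 1 6 3 5 2 2 1 3 4 9 7 0 0 1 1 0 2 0 0 2]
t 19.38 pos [0.5725 0.0133 0.1937] move [-0.26 -0.32 -0.63] turn [ 0.61 -0.13  0.01] F [-2.9  0.4 22.3] gap 0.0488
```

Request:
servo_tool(
  series=[
    {"grip":4,"x":0,"y":0,"z":0.1,"ax":0,"ay":0,"az":0},
    {"grip":4,"x":0,"y":0,"z":0.2,"ax":0,"ay":0,"az":0},
    {"grip":4,"x":0,"y":0,"z":0.2,"ax":0,"ay":0,"az":0},
  ],
)

```text
t: 19.75
position: [0.5729, 0.0133, 0.1926]
eef_rot: [0.004, 0.819, 0.574, 0.004]
force: [-5.0, 0.3, 25.2]
finger_gap: 0.0491
grasp_force: 106.9
```

Request:
servo_tool(
  series=[
    {"grip":4,"x":0,"y":0,"z":0.1,"ax":0,"ay":0,"az":0},
    {"grip":4,"x":0,"y":0,"z":0.1,"ax":0,"ay":0,"az":0},
  ],
)

```text
t: 20.0
position: [0.5731, 0.0133, 0.1921]
eef_rot: [0.004, 0.819, 0.574, 0.005]
force: [-4.9, 0.9, 27.0]
finger_gap: 0.0492
grasp_force: 107.0
```

```bash
python3 col.py
```

```text
[ 0  0  0  8 11  2  0  0  3  2  7  7  6  1  0  0  1  2  0  0  0  1]
t 20.05 pos [0.5731 0.0133 0.1921] move [-0.28 -0.38 -0.79] turn [ 0.7  -0.15  0.01] F [-5.6 -0.8 28.1] gap 0.0493
```

Request:
servo_tool(
  series=[
    {"grip":4,"x":0,"y":-0.2,"z":0,"ax":0,"ay":0,"az":0},
    {"grip":4,"x":0,"y":-0.2,"z":0.1,"ax":0,"ay":0,"az":0},
    {"grip":4,"x":0,"y":-0.2,"z":0.1,"ax":0,"ay":0,"az":0},
  ],
)

```text
t: 20.42
position: [0.572, 0.0137, 0.1914]
eef_rot: [0.005, 0.819, 0.574, 0.005]
force: [-4.0, -0.1, 27.0]
finger_gap: 0.0488
grasp_force: 107.1
```

Request:
servo_tool(
  series=[
    {"grip":4,"x":0,"y":-0.1,"z":0.1,"ax":0,"ay":0,"az":0},
    {"grip":4,"x":0,"y":-0.1,"z":0.1,"ax":0,"ay":0,"az":0},
  ],
)

```text
t: 20.68
position: [0.5715, 0.0139, 0.1908]
eef_rot: [0.006, 0.819, 0.574, 0.006]
force: [-3.5, -0.8, 26.8]
finger_gap: 0.0487
grasp_force: 107.2
```

```bash
python3 col.py
python3 - <<'E'
from h import *
d=np.load("side.npz"); save(cv2.resize(d["img"][130:240,160:260],None,fx=5,fy=5,interpolation=2),"s6.png")
E
```

```text
[0 0 0 5 8 7 2 2 7 5 6 5 4 1 0 0 0 0 0 0 0 0]
t 20.73 pos [0.5715 0.0139 0.1909] move [-0.28 -0.21 -0.92] turn [ 0.89 -0.16  0.01] F [-3.6 -1.1 27.8] gap 0.0489
```

View pics/s6.png

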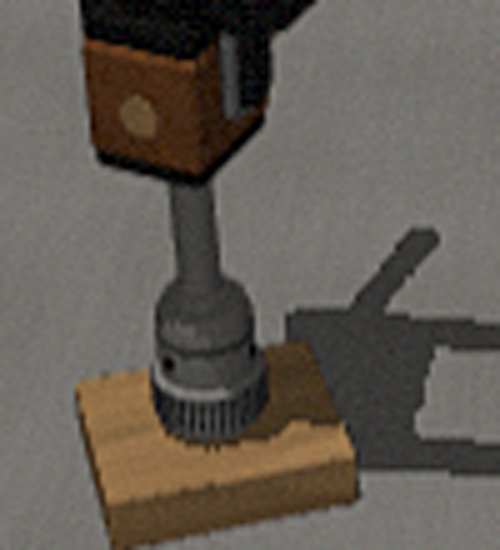

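The side crop shows the head compressing on the upright shank. The force has levelled off while the mallet advances, so the arbor is sinking. I'll continue in 1 mm steps.

Request:
servo_tool(
  series=[
    {"grip":4,"x":0,"y":0,"z":0.1,"ax":0,"ay":0,"az":0},
    {"grip":4,"x":0,"y":0,"z":0.1,"ax":0,"ay":0,"az":0},
  ],
)

```text
t: 20.98
position: [0.5717, 0.0139, 0.1903]
eef_rot: [0.006, 0.819, 0.574, 0.006]
force: [-3.7, -0.8, 28.5]
finger_gap: 0.0489
grasp_force: 107.3
```

Request:
servo_tool(
  series=[
    {"grip":4,"x":0,"y":-0.05,"z":0.1,"ax":0,"ay":0,"az":0},
    {"grip":4,"x":0,"y":-0.05,"z":0.1,"ax":0,"ay":0,"az":0},
  ],
)

```text
t: 21.22
position: [0.5717, 0.0139, 0.1899]
eef_rot: [0.006, 0.819, 0.574, 0.006]
force: [-3.1, -1.0, 30.2]
finger_gap: 0.0494
grasp_force: 107.5
```

```bash
python3 col.py
```

```text
[0 0 4 5 9 5 4 0 3 8 5 5 1 0 0 1 0 0 0 2 0 0]
t 21.27 pos [0.5717 0.0139 0.1899] move [-0.29 -0.22 -1.02] turn [ 0.97 -0.18  0.01] F [-4.2 -0.4 30.4] gap 0.0488
```

Push is now about 33 N. I'll back off to check the depth and the force zero before going on.

Request:
servo_tool(
  series=[
    {"grip":4,"x":0,"y":0,"z":-0.5,"ax":0,"ay":0,"az":0},
    {"grip":4,"x":0,"y":0,"z":-1.2,"ax":0,"ay":0,"az":0},
    {"grip":4,"x":0,"y":0,"z":-2,"ax":0,"ay":0,"az":0},
    {"grip":4,"x":0,"y":0,"z":-4,"ax":0,"ay":0,"az":0},
    {"grip":4,"x":0,"y":0,"z":-5,"ax":0,"ay":0,"az":0},
    {"grip":4,"x":0,"y":0,"z":-5,"ax":0,"ay":0,"az":0},
    {"grip":4,"x":0,"y":0,"z":-5,"ax":0,"ay":0,"az":0},
  ],
)

```text
t: 22.15
position: [0.5641, 0.0152, 0.2281]
eef_rot: [-0.001, 0.819, 0.574, -0.001]
force: [-0.5, 0.2, -3.2]
finger_gap: 0.0489
grasp_force: 104.1
```

```bash
python3 col.py
python3 - <<'E'
from h import *
F=[]
s=vision.snapshot("side");w=cloud(s).reshape(-1,3)
k=w[(w[:,2]>.155)&(w[:,2]<.185)&(np.hypot(w[:,0]-.5685,w[:,1]-.0122)<.012)]
print(np.histogram(k[:,2],np.arange(.16,.18,.001))[0])
for i in range(4): F.append(sensors.get_state()["force"]); vision.snapshot("side")
print(np.mean(F,0))
z=cloud(s);m=(np.abs(z[...,2]-.205)<.03)&(np.hypot(z[...,0]-.57,z[...,1]-.012)<.06);k=z[m];print("mallet bottom",np.percentile(k[:,2],[0.5,2,5]),len(k))
E
```

```text
[0 0 4 3 3 4 5 6 4 9 5 4 2 0 0 1 0 1 0 0 0 1]
t 22.20 pos [0.5641 0.0152 0.2279] move [-0.15  0.53  2.79] turn [-0.13  0.03 -0.  ] F [-0.7  0.6 -3.9] gap 0.0494
[ 4  6  0  6  4  6  2  4  6  8 14  5  0  0  0  0  0  0  0]
[-0.10460536  0.45419883 -2.85043893]
mallet bottom [0.19830955 0.19900034 0.20119354] 541
```

Request:
servo_tool(
  series=[
    {"grip":4,"x":-0.15,"y":0.4,"z":1,"ax":0,"ay":0,"az":0},
    {"grip":4,"x":-0.15,"y":0.4,"z":2,"ax":0,"ay":0,"az":0},
    {"grip":4,"x":-0.15,"y":0.4,"z":2.4,"ax":0,"ay":0,"az":0},
    {"grip":4,"x":-0.15,"y":0.4,"z":2.6,"ax":0,"ay":0,"az":0},
    {"grip":4,"x":-0.15,"y":0.4,"z":2.7,"ax":0,"ay":0,"az":0},
    {"grip":4,"x":-0.15,"y":0.4,"z":2.7,"ax":0,"ay":0,"az":0},
  ],
)

```text
t: 23.2
position: [0.5683, 0.0123, 0.2024]
eef_rot: [0.0, 0.819, 0.574, 0.0]
force: [-0.6, 0.7, -3.6]
finger_gap: 0.0486
grasp_force: 104.1
```

Request:
servo_tool(
  series=[
    {"grip":4,"x":0,"y":-0.05,"z":0.1,"ax":0,"ay":0,"az":0},
    {"grip":4,"x":0,"y":-0.1,"z":0.2,"ax":0,"ay":0,"az":0},
    {"grip":4,"x":0,"y":-0.15,"z":0.3,"ax":0,"ay":0,"az":0},
    {"grip":4,"x":0,"y":-0.2,"z":0.4,"ax":0,"ay":0,"az":0},
    {"grip":4,"x":0,"y":-0.25,"z":0.5,"ax":0,"ay":0,"az":0},
    {"grip":4,"x":0,"y":-0.25,"z":0.5,"ax":0,"ay":0,"az":0},
  ],
)

```text
t: 23.95
position: [0.5671, 0.0128, 0.1986]
eef_rot: [0.001, 0.819, 0.574, 0.001]
force: [2.6, -1.7, 3.8]
finger_gap: 0.0488
grasp_force: 104.4
```

Request:
servo_tool(
  series=[
    {"grip":4,"x":0,"y":-0.05,"z":0.1,"ax":0,"ay":0,"az":0},
    {"grip":4,"x":0,"y":-0.1,"z":0.2,"ax":0,"ay":0,"az":0},
    {"grip":4,"x":0,"y":-0.15,"z":0.3,"ax":0,"ay":0,"az":0},
    {"grip":4,"x":0,"y":-0.2,"z":0.4,"ax":0,"ay":0,"az":0},
    {"grip":4,"x":0,"y":-0.2,"z":0.4,"ax":0,"ay":0,"az":0},
  ],
)

```text
t: 24.58
position: [0.5668, 0.013, 0.1965]
eef_rot: [0.003, 0.819, 0.574, 0.003]
force: [1.8, -2.0, 10.6]
finger_gap: 0.0488
grasp_force: 105.1
```

Request:
servo_tool(
  series=[
    {"grip":4,"x":0,"y":0,"z":0.1,"ax":0,"ay":0,"az":0},
    {"grip":4,"x":0,"y":0,"z":0.2,"ax":0,"ay":0,"az":0},
    {"grip":4,"x":0,"y":-0.05,"z":0.3,"ax":0,"ay":0,"az":0},
    {"grip":4,"x":0,"y":-0.1,"z":0.4,"ax":0,"ay":0,"az":0},
    {"grip":4,"x":0,"y":-0.1,"z":0.4,"ax":0,"ay":0,"az":0},
  ],
)

```text
t: 25.2
position: [0.567, 0.0132, 0.1946]
eef_rot: [0.004, 0.819, 0.574, 0.004]
force: [1.2, -2.1, 15.9]
finger_gap: 0.0487
grasp_force: 105.7
```

Request:
servo_tool(
  series=[
    {"grip":4,"x":0,"y":0,"z":0.1,"ax":0,"ay":0,"az":0},
    {"grip":4,"x":0,"y":-0.05,"z":0.2,"ax":0,"ay":0,"az":0},
    {"grip":4,"x":0,"y":-0.1,"z":0.3,"ax":0,"ay":0,"az":0},
    {"grip":4,"x":0,"y":-0.1,"z":0.3,"ax":0,"ay":0,"az":0},
  ],
)

```text
t: 25.7
position: [0.567, 0.0133, 0.1931]
eef_rot: [0.005, 0.819, 0.574, 0.004]
force: [0.6, -3.2, 19.2]
finger_gap: 0.049
grasp_force: 106.1
```

Request:
servo_tool(
  series=[
    {"grip":4,"x":0,"y":0,"z":0.1,"ax":0,"ay":0,"az":0},
    {"grip":4,"x":0,"y":-0.05,"z":0.2,"ax":0,"ay":0,"az":0},
    {"grip":4,"x":0,"y":-0.05,"z":0.2,"ax":0,"ay":0,"az":0},
  ],
)

```text
t: 26.08
position: [0.5671, 0.0133, 0.1921]
eef_rot: [0.005, 0.819, 0.574, 0.005]
force: [-1.2, -1.6, 22.0]
finger_gap: 0.0486
grasp_force: 106.5
```

Request:
servo_tool(
  series=[
    {"grip":4,"x":0,"y":0,"z":0.1,"ax":0,"ay":0,"az":0},
    {"grip":4,"x":0,"y":-0.05,"z":0.2,"ax":0,"ay":0,"az":0},
    {"grip":4,"x":0,"y":-0.05,"z":0.2,"ax":0,"ay":0,"az":0},
  ],
)

```text
t: 26.45
position: [0.5672, 0.0134, 0.1912]
eef_rot: [0.006, 0.819, 0.574, 0.005]
force: [-1.0, -2.7, 25.9]
finger_gap: 0.0488
grasp_force: 106.8
```

Request:
servo_tool(
  series=[
    {"grip":4,"x":0.1,"y":-0.05,"z":0.1,"ax":0,"ay":0,"az":0},
    {"grip":4,"x":0.1,"y":-0.05,"z":0.2,"ax":0,"ay":0,"az":0},
    {"grip":4,"x":0.1,"y":-0.05,"z":0.2,"ax":0,"ay":0,"az":0},
  ],
)

```text
t: 26.82
position: [0.5675, 0.014, 0.1901]
eef_rot: [0.007, 0.819, 0.574, 0.005]
force: [-0.9, -3.9, 27.9]
finger_gap: 0.0487
grasp_force: 107.2
```

Request:
servo_tool(
  series=[
    {"grip":4,"x":0,"y":-0.05,"z":0.1,"ax":0,"ay":0,"az":0},
    {"grip":4,"x":0,"y":-0.05,"z":0.1,"ax":0,"ay":0,"az":0},
  ],
)

```text
t: 27.08
position: [0.5674, 0.0141, 0.1897]
eef_rot: [0.007, 0.819, 0.574, 0.006]
force: [-2.6, -3.4, 29.3]
finger_gap: 0.0486
grasp_force: 107.3
```

Request:
servo_tool(
  series=[
    {"grip":4,"x":-0.1,"y":-0.05,"z":0.05,"ax":0,"ay":0,"az":0},
    {"grip":4,"x":-0.15,"y":-0.1,"z":0.1,"ax":0,"ay":0,"az":0},
    {"grip":4,"x":-0.15,"y":-0.1,"z":0.1,"ax":0,"ay":0,"az":0},
  ],
)

```text
t: 27.45
position: [0.5669, 0.0135, 0.1894]
eef_rot: [0.007, 0.819, 0.574, 0.007]
force: [-0.7, -2.4, 30.6]
finger_gap: 0.0486
grasp_force: 107.4
```

Request:
servo_tool(
  series=[
    {"grip":4,"x":-0.05,"y":-0.05,"z":0.1,"ax":0,"ay":0,"az":0},
    {"grip":4,"x":-0.05,"y":-0.05,"z":0.1,"ax":0,"ay":0,"az":0},
  ],
)

```text
t: 27.7
position: [0.5667, 0.0133, 0.1888]
eef_rot: [0.007, 0.819, 0.574, 0.008]
force: [-0.7, -1.6, 31.3]
finger_gap: 0.0488
grasp_force: 107.6
```

```bash
python3 col.py
```

```text
[0 0 2 5 8 3 3 3 7 8 9 0 0 0 0 0 1 1 3 0 0 1]
t 27.75 pos [0.5667 0.0133 0.1888] move [-0.06  0.24 -1.11] turn [ 1.19 -0.22  0.01] F [ 0.1 -1.8 30.6] gap 0.0488
```

Request:
servo_tool(
  series=[
    {"grip":4,"x":-0.05,"y":-0.05,"z":0.05,"ax":0,"ay":0,"az":0},
    {"grip":4,"x":-0.05,"y":-0.05,"z":0.1,"ax":0,"ay":0,"az":0},
    {"grip":4,"x":-0.05,"y":-0.05,"z":0.1,"ax":0,"ay":0,"az":0},
  ],
)

```text
t: 28.12
position: [0.5666, 0.0132, 0.1884]
eef_rot: [0.008, 0.819, 0.574, 0.008]
force: [-0.7, -1.3, 33.3]
finger_gap: 0.0486
grasp_force: 107.6
```

Request:
servo_tool(
  series=[
    {"grip":4,"x":-0.05,"y":-0.05,"z":0.05,"ax":0,"ay":0,"az":0},
    {"grip":4,"x":-0.05,"y":-0.05,"z":0.05,"ax":0,"ay":0,"az":0},
  ],
)

```text
t: 28.38
position: [0.5663, 0.013, 0.1881]
eef_rot: [0.008, 0.819, 0.574, 0.009]
force: [0.2, -2.1, 33.7]
finger_gap: 0.0489
grasp_force: 107.7
```

```bash
python3 col.py; python3 -c "
from h import *
F=[]
for i in range(6): vision.snapshot('side');F.append(sensors.get_state()['force'])
print(np.mean(F,0))"
```

```text
[ 0  0  1  2  7  4  2  6  4 12  4  0  0  1  0  0  1  0  0  0  0  1]
t 28.43 pos [0.5663 0.013  0.1881] move [-0.01  0.27 -1.18] turn [ 1.3  -0.29  0.  ] F [-0.1 -0.9 32.4] gap 0.0490
[-0.43344855 -1.59844589 33.18505288]
```

Request:
servo_tool(
  series=[
    {"grip":4,"x":0,"y":0,"z":0,"ax":0.5,"ay":0,"az":0},
    {"grip":4,"x":0,"y":0,"z":0,"ax":1,"ay":0,"az":0},
    {"grip":4,"x":0,"y":0,"z":0,"ax":1,"ay":0,"az":0},
    {"grip":4,"x":0,"y":0,"z":0,"ax":1,"ay":0,"az":0},
    {"grip":4,"x":0,"y":0,"z":0,"ax":1,"ay":0,"az":0},
    {"grip":4,"x":0,"y":0,"z":0,"ax":1,"ay":0,"az":0},
  ],
)

```text
t: 29.48
position: [0.5668, 0.0128, 0.1882]
eef_rot: [0.001, 0.819, 0.574, 0.004]
force: [1.1, -1.7, 33.2]
finger_gap: 0.0488
grasp_force: 108.1
```

```bash
python3 col.py; python3 -c "
from h import *
F=[]
for i in range(6): vision.snapshot('wrist');F.append(sensors.get_state()['force'])
print(np.mean(F,0))"
```

```text
[0 0 0 2 7 7 3 5 3 9 8 1 0 0 0 1 0 1 0 1 0 0]
t 29.52 pos [0.5668 0.0128 0.1882] move [-0.01  0.2  -1.18] turn [ 0.37 -0.3   0.  ] F [ 0.7 -1.8 32.5] gap 0.0491
[ 0.88931516 -1.57887995 32.8741531 ]
```

```bash
cat > prof.py <<'E'
from h import *
Z=[]
for i in range(10):
    s=vision.snapshot("side"); Z.append(s["range_z"])
s["range_z"]=np.median(Z,0); w=cloud(s)
# column through the arbor axis
d=np.hypot(w[...,0]-.5695,w[...,1]-.012); 
vs,us=np.where((d<.02)&(w[...,2]>.085)&(w[...,2]<.13))
uc=int(np.median(us)); print("col",uc)
for v in range(vs.min(),vs.max()+1): print(v,[tuple(np.round(1000*w[v,u]).astype(int)) for u in (uc-1,uc,uc+1)])
go(.5685,.012,.2,70)
E
python3 prof.py
```

```text
col 200
176 [(np.int64(568), np.int64(20), np.int64(133)), (np.int64(566), np.int64(19), np.int64(132)), (np.int64(564), np.int64(19), np.int64(132))]
177 [(np.int64(568), np.int64(20), np.int64(130)), (np.int64(566), np.int64(19), np.int64(130)), (np.int64(565), np.int64(18), np.int64(129))]
178 [(np.int64(568), np.int64(20), np.int64(128)), (np.int64(566), np.int64(19), np.int64(127)), (np.int64(565), np.int64(18), np.int64(126))]
179 [(np.int64(569), np.int64(19), np.int64(125)), (np.int64(567), np.int64(20), np.int64(125)), (np.int64(565), np.int64(19), np.int64(125))]
180 [(np.int64(569), np.int64(20), np.int64(123)), (np.int64(567), np.int64(19), np.int64(122)), (np.int64(565), np.int64(18), np.int64(122))]
181 [(np.int64(569), np.int64(20), np.int64(120)), (np.int64(567), np.int64(19), np.int64(120)), (np.int64(565), np.int64(18), np.int64(119))]
182 [(np.int64(569), np.int64(20), np.int64(118)), (np.int64(567), np.int64(20), np.int64(118)), (np.int64(565), np.int64(18), np.int64(117))]
183 [(np.int64(569), np.int64(20), np.int64(115)), (np.int64(567), np.int64(21), np.int64(1
[... 1584 characters left out ...]
int64(29), np.int64(93))]
195 [(np.int64(569), np.int64(30), np.int64(92)), (np.int64(567), np.int64(29), np.int64(91)), (np.int64(565), np.int64(30), np.int64(92))]
196 [(np.int64(569), np.int64(30), np.int64(89)), (np.int64(567), np.int64(29), np.int64(89)), (np.int64(565), np.int64(31), np.int64(90))]
197 [(np.int64(569), np.int64(32), np.int64(88)), (np.int64(567), np.int64(31), np.int64(87)), (np.int64(565), np.int64(31), np.int64(87))]
198 [(np.int64(569), np.int64(32), np.int64(85)), (np.int64(567), np.int64(31), np.int64(85)), (np.int64(565), np.int64(31), np.int64(85))]
t 30.32 pos [0.5668 0.0128 0.1882] move [-0.01  0.2  -1.17] turn [ 0.37 -0.3   0.  ] F [ 0.7 -1.3 32.3] gap 0.0489
```

The profile shows the collar top at z ≈ 0.0995 and the face at 0.094, with no gap. The recent force slope matches rubber compressing against a fixed stop. Lifting off and verifying.

Request:
servo_tool(
  series=[
    {"grip":4,"x":0,"y":0,"z":-0.6,"ax":-1,"ay":0,"az":0},
    {"grip":4,"x":0,"y":0,"z":-1.4,"ax":-1,"ay":0,"az":0},
    {"grip":4,"x":0,"y":0,"z":-3,"ax":-1,"ay":0,"az":0},
    {"grip":4,"x":0,"y":0,"z":-6,"ax":-1,"ay":0,"az":0},
    {"grip":4,"x":0,"y":0,"z":-6,"ax":-1,"ay":0,"az":0},
  ],
)

```text
t: 30.95
position: [0.5577, 0.0142, 0.2358]
eef_rot: [-0.0, 0.819, 0.574, 0.0]
force: [0.2, -0.3, -3.3]
finger_gap: 0.0493
grasp_force: 103.9
```

Run:
```python
from h import *
Z=[]
for n in ("side","wrist"):
    Z=[]
    for i in range(6): s=vision.snapshot(n); Z.append(s["range_z"])
    s["range_z"]=np.median(Z,0); w=cloud(s).reshape(-1,3); r=np.hypot(w[:,0]-.5685,w[:,1]-.012)
    k=w[(w[:,2]>.16)&(w[:,2]<.18)&(r<.012)]; print(n,len(k),np.histogram(k[:,2],np.arange(.162,.178,.001))[0])
    k=w[(w[:,2]>.09)&(w[:,2]<.11)&(r<.014)&(r>.0095)]; print(np.histogram(k[:,2],np.arange(.09,.108,.001))[0])
    k=w[(w[:,2]>.085)&(w[:,2]<.11)&(r<.0175)&(r>.0145)]; print(np.histogram(k[:,2],np.arange(.09,.108,.001))[0])
go(.5005,-.207,.25,70)
```

```text
side 64 [ 2  6  2  6  4  5  6 22  3  0  0  0  0  0  0]
[ 0  0  0  6  8  5  6  4  8 13  4  1  0  0  0  0  0]
[ 2  1  6 12 18  2  0  0  0  0  0  0  0  0  0  0  0]
wrist 0 [0 0 0 0 0 0 0 0 0 0 0 0 0 0 0]
[ 0  0  0  0 16 44  7 13  9 29 99 17  0  0  0  0  0]
[  0   0   0   0  75 110   5   0   0   0   0   0   0   0   0   0   0]
t 31.55 pos [0.558  0.0138 0.2354] move [-22.72   2.15  -1.46] turn [-0.02  0.   -0.  ] F [ 0.   0.2 -3.2] gap 0.0490
```

Seated: in both cameras the collar top is only about 5 mm above the face, which is the collar's own thickness. Returning the mallet to its old spot.

Request:
servo_tool(
  series=[
    {"grip":4,"x":-3,"y":0.3,"z":-1.5,"ax":0,"ay":0,"az":0},
    {"grip":4,"x":-8,"y":0.8,"z":-1.5,"ax":0,"ay":0,"az":0},
    {"grip":4,"x":-13,"y":1.3,"z":-1.5,"ax":0,"ay":0,"az":0},
    {"grip":4,"x":-18,"y":1.8,"z":-1.5,"ax":0,"ay":0,"az":0},
    {"grip":4,"x":-22,"y":2.1,"z":-1.5,"ax":0,"ay":0,"az":0},
    {"grip":4,"x":-22.7,"y":2.1,"z":-1.5,"ax":0,"ay":0,"az":0},
    {"grip":4,"x":-22.7,"y":2.1,"z":-1.5,"ax":0,"ay":0,"az":0},
  ],
)

```text
t: 32.42
position: [0.5001, -0.2068, 0.2506]
eef_rot: [-0.0, 0.82, 0.573, 0.0]
force: [-0.7, 0.2, -3.3]
finger_gap: 0.0491
grasp_force: 103.8
```

```bash
python3 -c "
from h import *
go(.5005,-.207,.029,70)"
```

```text
t 32.42 pos [ 0.5001 -0.2068  0.2506] move [-2.000e-02  5.000e-02  2.216e+01] turn [-0.   -0.04 -0.07] F [-0.7  0.2 -3.3] gap 0.0491
```

Request:
servo_tool(
  series=[
    {"grip":4,"x":0,"y":0,"z":5,"ax":0,"ay":0,"az":0},
    {"grip":4,"x":0,"y":0,"z":10,"ax":0,"ay":0,"az":0},
    {"grip":4,"x":0,"y":0,"z":15,"ax":0,"ay":0,"az":0},
    {"grip":4,"x":0,"y":0,"z":18.5,"ax":0,"ay":0,"az":0},
    {"grip":4,"x":0,"y":0,"z":20.5,"ax":0,"ay":0,"az":0},
    {"grip":4,"x":0,"y":0,"z":21.3,"ax":0,"ay":0,"az":0},
    {"grip":4,"x":0,"y":0,"z":21.7,"ax":0,"ay":0,"az":0},
    {"grip":4,"x":0,"y":0,"z":21.7,"ax":0,"ay":0,"az":0},
  ],
)

```text
t: 33.42
position: [0.501, -0.2067, 0.0345]
eef_rot: [0.001, 0.819, 0.574, 0.0]
force: [0.6, 0.1, -3.0]
finger_gap: 0.049
grasp_force: 104.1
```

Request:
servo_tool(
  series=[
    {"grip":4,"x":0,"y":0,"z":0.2,"ax":0,"ay":0,"az":0},
    {"grip":4,"x":0,"y":0,"z":0.4,"ax":0,"ay":0,"az":0},
    {"grip":4,"x":0,"y":0,"z":0.4,"ax":0,"ay":0,"az":0},
  ],
)

```text
t: 33.8
position: [0.5008, -0.2071, 0.0303]
eef_rot: [0.001, 0.819, 0.574, 0.0]
force: [0.8, 0.3, -0.6]
finger_gap: 0.049
grasp_force: 104.0
```

Touching the bench; releasing and retreating.

Request:
servo_tool(
  series=[
    {"grip":8.5,"x":0,"y":0,"z":0.05,"ax":0,"ay":0,"az":0},
    {"grip":8.5,"x":0,"y":0,"z":0.05,"ax":0,"ay":0,"az":0},
    {"grip":8.5,"x":0,"y":0,"z":0.05,"ax":0,"ay":0,"az":0},
    {"grip":8.5,"x":0,"y":0,"z":0.05,"ax":0,"ay":0,"az":0},
    {"grip":8.5,"x":0,"y":0,"z":-3,"ax":0,"ay":0,"az":0},
    {"grip":8.5,"x":0,"y":0,"z":-8,"ax":0,"ay":0,"az":0},
    {"grip":8.5,"x":0,"y":0,"z":-14,"ax":0,"ay":0,"az":0},
    {"grip":8.5,"x":0,"y":0,"z":-18,"ax":0,"ay":0,"az":0},
  ],
)

```text
t: 34.8
position: [0.5011, -0.2072, 0.213]
eef_rot: [0.002, 0.819, 0.574, 0.001]
force: [0.2, 0.4, -1.4]
finger_gap: 0.0852
grasp_force: 0.0
```

Request:
servo_tool(
  series=[
    {"grip":8.5,"x":0,"y":0,"z":-1,"ax":0,"ay":0,"az":0},
    {"grip":8.5,"x":0,"y":0,"z":-1,"ax":0,"ay":0,"az":0},
    {"grip":8.5,"x":0,"y":0,"z":-1,"ax":0,"ay":0,"az":0},
  ],
)

```text
t: 35.17
position: [0.4987, -0.2059, 0.2169]
eef_rot: [-0.002, 0.819, 0.574, -0.001]
force: [-0.3, 1.1, -0.3]
finger_gap: 0.085
grasp_force: 0.0
```

Run:
```python
from h import *
for n in ("top","side","wrist"):
    Z=[]
    for i in range(6): s=vision.snapshot(n); Z.append(s["range_z"])
    s["range_z"]=np.median(Z,0); w=cloud(s).reshape(-1,3); r=np.hypot(w[:,0]-.5685,w[:,1]-.012)
    k=w[(w[:,2]>.162)&(w[:,2]<.18)&(r<.012)]; print(n,len(k),np.histogram(k[:,2],np.arange(.162,.178,.001))[0])
    if len(k): print("top",k[k[:,2]>.167].mean(0))
    k=w[(w[:,2]>.09)&(w[:,2]<.11)&(r<.014)&(r>.0095)]; print(np.histogram(k[:,2],np.arange(.09,.108,.001))[0])
    k=w[(w[:,2]>.085)&(w[:,2]<.11)&(r<.0175)&(r>.0145)]; print(np.histogram(k[:,2],np.arange(.09,.108,.001))[0])
    k=w[(w[:,2]>.07)&(w[:,2]<.09)&(np.hypot(w[:,0]-.5,w[:,1]+.207)<.06)];print("head",len(k),np.median(k[:,2]),cv2.minAreaRect(k[:,:2].astype(np.float32)))
go(.5,-.2,.25)
```

```text
top 46 [ 1  0  0  0  7 13 17  7  1  0  0  0  0  0  0]
top [0.56766997 0.01282345 0.16842056]
[ 0  0  1  5  3  1  3  6 10 10  2  0  0  0  0  1  0]
[ 0  1  6 16 16  1  0  0  0  0  0  0  0  0  0  0  0]
head 299 0.07783921327497367 ((0.5017544627189636, -0.1983896642923355), (0.043708380311727524, 0.04787133261561394), 69.27246856689453)
side 56 [ 3  5  2  5  3  8  5 20  5  0  0  0  0  0  0]
top [0.56849123 0.01342908 0.16907634]
[ 0  0  0  3 13  3  4  6  6 17  2  1  0  0  0  0  0]
[ 3  2  6  8 17  1  0  0  0  0  0  0  0  0  0  0  0]
head 262 0.07932015684007149 ((0.5010886788368225, -0.20567557215690613), (0.05711696296930313, 0.046996764838695526), 70.2300796508789)
wrist 0 [0 0 0 0 0 0 0 0 0 0 0 0 0 0 0]
[0 0 0 0 0 0 0 0 0 0 0 0 0 0 0 0 0]
[0 0 0 0 0 0 0 0 0 0 0 0 0 0 0 0 0]
head 2517 0.07916936325231277 ((0.4992757737636566, -0.20637716352939606), (0.05787583813071251, 0.04794349521398544), 70.3949203491211)
t 36.08 pos [ 0.5002 -0.2067  0.2197] move [ 0.62 -0.24 -3.03] turn [0. 0. 0.] F [ 0.7 -0.9 -0.7] gap 0.0850
```

```bash
python3 -c "
from cell import job
print(job.finish_job())"
```

```text
the job is handed in; nothing more can be done
None
```

The job is handed in, with no verdict returned: the arbor was set in the farthest chuck by hand pressure, then driven home by slow mallet presses, not struck taps (about 36 N peak), until the collar sat within about 0.5 mm of the face; the mallet stands on the bench where it started, and the gripper is clear.

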